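# Open the globe valve to its back seat and ease it off a quarter turn

### The job

Open the globe valve on the bench that feeds air to the microscope's cushioned slab: take its round handwheel from above and turn it anticlockwise, letting the hand ride up with the rising spindle so that it neither drags the wheel up nor presses it down, until the valve comes up firmly on its back seat; feel for that, and do not force it. Then ease the wheel back clockwise by a quarter turn, so that it cannot jam open, and let go. Leave everything else on the bench where it is.

Things in the scene. Friction and masses are not known exactly. Their poses are not given: they have to be found in the camera images.
- hub (a point): centre of the handwheel, in the mid-plane of its rim (135 to 160 mm above the bench; z up along the spindle). Dark cast wheel, 66 mm over the rim, rim a round bar 13 mm thick, five thin spokes, hub 19 mm across. Anticlockwise from above opens; the wheel climbs with the spindle, 15 mm per full turn (2.39 mm per rad), and sinks as much clockwise. Turning takes about 0.2 N m.
- rim (a point): point on the wheel's rim 30 mm from the hub along the wheel's own x axis, turning with it. The hub sits on a rubber bush, so the wheel gives a little on its spindle: 6 N m per rad of twist and 20 N per mm up or down. Under anticlockwise torque the rim runs ahead of the spindle (y in spindle_end's frame) by 0.5 mm per 0.1 N m. A grip of 35 N carries 0.8 N m or more before it slips.
- spindle_end (a point): point on the spindle's axis at the wheel's mid-plane, turning and climbing with the spindle; the unloaded hub coincides with it, axes too. Its travel ends upward at a solid back seat, 3.0 to 4.6 rad of turning from the start, found only by feel: firm from 0.55 N m, strained above 0.8 N m. An up or down load over 15 N on the wheel (hub 0.75 mm off this point) hurts the packing.
- valve: brass valve in a fixed steel pipe 21 mm thick that runs along the valve's y axis 62 mm above the bench, with legs into the bench at y = -150 and +150 mm. Origin on the bench under the upright spindle axis, z up. Bonnet and gland nut under the wheel: at most 38 mm across, top at 123 mm. A small vent cock with a bar handle stands at y = +97 mm, top 102 mm; it does not move.
- spanner: an open-ended steel spanner, 170 mm long, lying on the bench just on the robot's side of the valve. Leave it where it is.
- mount_a: a specimen mount: a black resin disc 30 mm across and 16 mm high, on the bench beyond the pipe. Leave it.
- mount_b: a second specimen mount like mount_a. Leave it.
- mug: a white mug, 95 mm high, to the right of the valve. Leave it.
- wash_bottle: a white bottle, 60 mm across and 170 mm high, to the left of the valve. Leave it.
- slide_box: a grey slide box, 85 x 100 x 34 mm. Leave it.
- mouse: a black computer mouse, 105 x 60 x 24 mm. Leave it.

How it is judged:
On the way, in this order (a step that is already met when the one before it is completed fails the run):
1. the valve is open and turned firmly on to its back seat, with at least 0.55 N m (z of spindle_end in the frame of valve above 0.1568 m and y of rim in the frame of spindle_end above 0.00275 m), for 0.2 s.
2. the wheel is eased back by about a quarter turn (z of spindle_end in the frame of valve below 0.1545 m), for 0.1 s.
At the end, for the whole second after the job is handed in: the spindle stands a quarter turn (give or take 30 degrees, that is 2.5 to 5.0 mm of spindle travel) below its back seat, the wheel is let go, and the bystanders stand within 15 mm of where they were (z of spindle_end in the frame of valve between 0.152 and 0.1545 m and distance of each of spanner, mount_a, mount_b, mug, wash_bottle, slide_box, mouse from where it was at the start of the episode below 0.015 m); the robot touches nothing.
It fails at once if the wheel is forced: more than 0.8 N m on it either way (y of rim in the frame of spindle_end above 0.004 m or y of rim in the frame of spindle_end below -0.004 m).
It fails at once if the hand drags the wheel up or presses it down with more than 15 N (z of hub in the frame of spindle_end above 0.00075 m or z of hub in the frame of spindle_end below -0.00082 m).
It fails at once if a bystander is moved by over 15 mm (distance of any of spanner, mount_a, mount_b, mug, wash_bottle, slide_box, mouse from where it was at the start of the episode above 0.015 m).
It also fails if it takes over 72 s, if anything falls off the work surface, if the arm or the gripper's body presses on something with over 40 N, if the wrist force passes 120 N, or if a joint passes its speed limit or range.

### The arm

A 7-joint arm with a two-finger parallel gripper is mounted at the origin on the work surface. World frame = base frame: x ahead of the robot, y to its left, z up, the work surface at z = 0. Lengths are in m, angles in rad, forces in N, time in s.
With the tool pointing down it reaches from about 0.425 to 0.875 m from the base axis. Payload 9.9 kg.
Tool frame: the origin (TCP) lies midway between the tips of the shut fingers; the grasp point (between the pads) lies 19 mm behind it; z points along the fingers, y is the line along which they close (so a half turn about z gives the same grasp; the last joint's range is limited). The gripper opens to 85 mm and grips with 20 to 120 N. Pads are 22 mm wide; open, the fingers measure 114 mm over their backs; the gripper's body (76 mm by 85 mm) begins 54 mm behind the grasp point. The pads swing forward as they close: fully open they stand 13 mm farther back than shut.
Start: joints at [-1.247, 0.576, 0.025, 1.437, -0.015, 1.129, -0.057], TCP at [0.268, 0.62, 0.231] pointing down, gripper open.
Joint ranges: [-2.76, 2.76], [-0.34, 2.15], [-1.52, 1.57], [0.19, 2.46], [-1.09, 4.23], [0.17, 1.99], [-2.82, 2.82]. Speed limits (rad/s): [2.22, 2.22, 3.01, 3.01, 3.14, 3.14, 3.14].

### API

Orientations are given as a unit quaternion [x, y, z, w].
In Python, from bench import * gives the robot as it stands.
- The arm moves only by the tool jog_arm, never from a script. Its argument "commands" is a list of rows, each an object of numbers: "x", "y", "z": the shift along the tool's x, y, z in m; "ax", "ay", "az": the turn, a rotation vector about the tool's x, y, z in rad. A call has 1 to 20 rows; each row shifts and turns the commanded pose from where the row before left it, along the tool's axes as they then stand; what a row does not reach is not made up. A row lasts 1/8 s, in which the tool goes at most 62.5 mm and 10.7 degrees, less where a joint would pass 70% of its speed; a pose out of reach is approached as far as the arm can. A call is refused whole if a number of a shift passes 0.0625 or a number of a turn 0.188, either way. A call with a gripper value outside its range is refused whole. "jaw" is the opening, from 0 (shut) to 1 (fully open), set as the call begins (left out, the last holds). The fingers move at their own pace and stop on an object; the grip force is fixed at half the most. Time passes only in rows, so rows that do not move let the fingers close. It gives the time, the measured TCP pose, the force, the opening and the grip force at its end, in the units of the state.
- sense(): the state, without advancing time (a new reading comes with each control period).
- snapshot(name): name is "side" or "top"; returns (picture, depth): 480x640x3 uint8, red, green, blue; 480x640 float32, m along the optical axis (not along the pixel's ray), 0 where there is no reading.
- get_calibration(name): a dict with "K" (3x3 intrinsics, pixels), "k1" (the pictures are not rectified: a ray, as slopes to the right and down, at radius r is drawn at 1 + k1 r^2 times it, then the intrinsics apply), "rvec" (rotation vector, rad) and "tvec" (3), from world to camera coordinates, as OpenCV has them. Camera axes: x right, y down, z forward; pixel columns grow to the right and rows downward; lengths in m; the calibration is good to about 2 mm. A picture is of the moment at which its call begins. get_calibration takes no time and is no camera call.
- job_done(): hands the job in; it is judged then, once.
The state is a dict: "time_s": time; "joints": joint angles; "joint_vel": joint speeds; "joint_torque": joint torques, N m; "tcp_pos": TCP position; "tcp_rot": TCP orientation; "ft_force": force on the tool from outside, world axes, zero at the start; "ft_torque": the same for the moment, N m; "opening": finger opening in m; "grip_force": force on a finger pad.
Only numpy, scipy, OpenCV 4.12 (cv2) and the standard library are available. Lean on these libraries where they do the work, as an engineer would, in place of code of your own. Each camera call takes 0.05 s, during which the arm holds its last target. There are 200 camera calls.

## Working session

There is one attempt and no reset: what is moved stays moved. The work goes in short steps, Python scripts to look and compute and a tool call to move; the robot and the scene stay as the last step left them, time stands still between calls to the robot, and variables do not carry over. Pictures are saved under pics/ and viewed, at most 10 in all, crops included, and the job is handed in when it is done.

Besides the shell and the picture viewer there is one more tool, called after "Request:" in YAML: its name, and indented under it one key for each argument. jog_arm: Moves the arm, as the interface text tells. Its arguments: {"type":"object","properties":{"commands":{"type":"array"},"jaw":{"type":"number"}},"required":["commands"]}

```bash
mkdir -p pics
python3 - <<'E'
from bench import *
import cv2,numpy as np
print(sense())
for n in("top","side"):
    im,d=snapshot(n); cv2.imwrite(f"pics/{n}0.png",im[:,:,::-1]); np.save(f"pics/{n}0.npy",d)
    print(n,get_calibration(n))
E
```

```text
{'time_s': 0.0, 'joints': array([-1.24681684,  0.57654506,  0.02486172,  1.43791252, -0.01501026,
        1.12895919, -0.05651551]), 'joint_vel': array([ 0.00021427,  0.00132335, -0.00047918, -0.00079952,  0.00260262,
        0.00129225, -0.00115354]), 'joint_torque': array([-1.04870589e-04, -7.65768099e+01,  2.25053430e+00, -2.85971028e+01,
        1.53184292e-02,  1.25358050e-02, -2.35396095e-05]), 'tcp_pos': array([0.26751147, 0.61924665, 0.23043274]), 'tcp_rot': array([ 2.02480282e-01,  9.79285997e-01, -8.10280706e-04, -1.23444323e-04]), 'ft_force': array([ 0.26391238, -0.22137607, -0.81130829]), 'ft_torque': array([-0.02280194,  0.07059957,  0.01718699]), 'grip_force': 0.0, 'opening': 0.08541128938041752}
top {'K': array([[509.95506781,   0.        , 323.15914681],
       [  0.        , 509.95506781, 238.5235154 ],
       [  0.        ,   0.        ,   1.        ]]), 'k1': -0.09163727834239345, 'rvec': array([ 2.13409055, -2.15141184,  0.16844399]), 'tvec': array([-0.01325051,  0.56819905,  1.16204708])}
side {'K': array([[488.81177675,   0.        , 317.58095624],
       [  0.        , 488.81177675, 236.25540374],
       [  0.        ,   0.        ,   1.        ]]), 'k1': -0.09428915164080197, 'rvec': array([ 2.36642539, -0.20947765,  0.08260843]), 'tvec': array([-0.55643768,  0.126044  ,  1.30660856])}
```

View pics/top0.png

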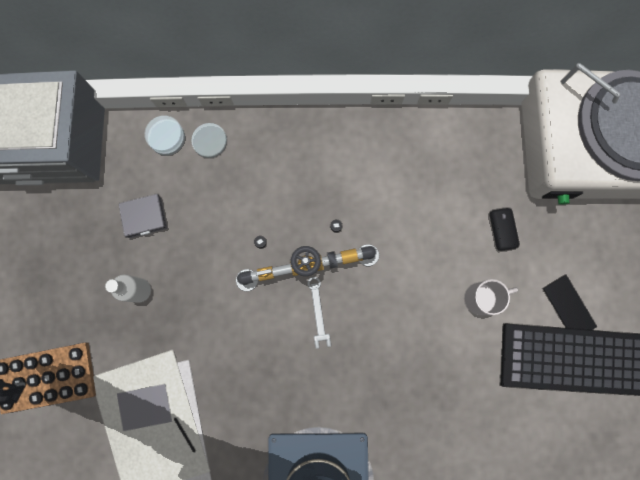

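View pics/side0.png

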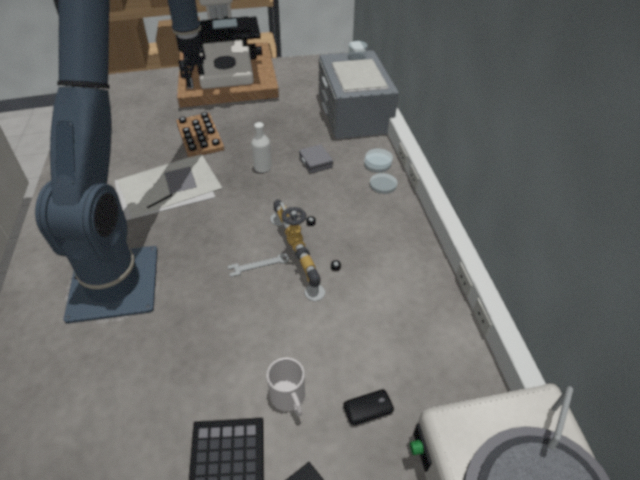

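Top view: the wheel is at about (305,260), with the vent cock to its left (265,272) and the spanner below it at (320,310). In the side view the wheel is at about (293,215). Next I'll locate the wheel precisely.

```bash
cat > h.py <<'E'
from bench import *
import cv2,numpy as np
def ray(n,uv):
    c=get_calibration(n); R=cv2.Rodrigues(c["rvec"])[0]
    p=cv2.undistortPoints(np.array(uv,float).reshape(-1,1,2),c["K"],np.array([c["k1"],0,0,0.]))[:,0]
    d=np.c_[p,np.ones(len(p))]
    return -R.T@c["tvec"], d@R
def onplane(n,uv,z):
    o,d=ray(n,uv); return o+d*((z-o[2])/d[:,2])[:,None]
def meet(a,b):
    (o1,d1),(o2,d2)=a,b; d1=d1[0];d2=d2[0]
    s=np.linalg.lstsq(np.c_[d1,-d2],o2-o1,rcond=None)[0]
    return o1+s[0]*d1,o2+s[1]*d2
E
python3 - <<'E'
from h import *
C={}
for n,(u,v),r in(("top",(305,260),20),("side",(293,215),17)):
    im=cv2.imread(f"pics/{n}0.png"); d=np.load(f"pics/{n}0.npy")
    cr=im[v-30:v+30,u-30:u+30]; cv2.imwrite(f"pics/{n}c.png",cv2.resize(cr,None,fx=8,fy=8,interpolation=cv2.INTER_CUBIC))
    uu,vv=np.meshgrid(np.arange(u-30,u+30),np.arange(v-30,v+30)); uv=np.c_[uu.ravel(),vv.ravel()]
    o,D=ray(n,uv); z=d[uv[:,1],uv[:,0]]; P=o+D*z[:,None]
    m=(z>0)&(P[:,2]>.135)&(P[:,2]<.175)
    Q=P[m]; hull=uv[m].astype(np.float32); e=cv2.fitEllipse(cv2.convexHull(hull))
    print(n,m.sum(),"z",np.percentile(Q[:,2],[5,50,95]),"bbox",Q.min(0),Q.max(0),"ell",e)
    C[n]=e[0]; print(onplane(n,[e[0]],.148))
print(meet(ray("top",[C["top"]]),ray("side",[C["side"]])))
E
python3 -c "
import cv2,numpy as np
cv2.imwrite('pics/both.png',cv2.resize(np.hstack([cv2.imread('pics/topc.png'),cv2.imread('pics/sidec.png')]),(800,400)))"
```

```text
top 603 z [0.14820392 0.1528476  0.15788696] bbox [ 0.47285851 -0.0103693   0.14377997] [0.535722   0.05186786 0.16445158] ell ((305.55926513671875, 260.6015319824219), (30.047922134399414, 30.266353607177734), 62.43028259277344)
[[0.50431742 0.02067064 0.148     ]]
side 350 z [0.14200569 0.14909504 0.15468539] bbox [ 0.4723107  -0.01302418  0.13722779] [0.53607412 0.05076632 0.16047397] ell ((293.2997131347656, 215.92108154296875), (18.609695434570312, 24.761384963989258), 87.3592300415039)
[[0.50421543 0.017249   0.148     ]]
(array([0.50469174, 0.02077611, 0.14463679]), array([0.50459122, 0.02077611, 0.1446256 ]))
```

View pics/both.png

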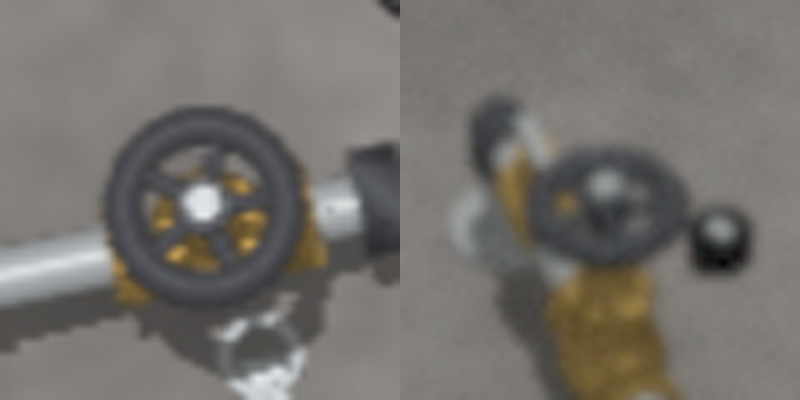

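The top crop shows the wheel centred at about (305.5,260.5), with its rim radius matching 33 mm. Both views put the hub near (0.505, 0.021, ~0.147), which is consistent. I'll move above it.

Request:
jog_arm:
  commands:
    - {"x":-0.038,"y":-0.038}
    - {"x":-0.038,"y":-0.038}
    - {"x":-0.038,"y":-0.038}
    - {"x":-0.038,"y":-0.038}
    - {"x":-0.038,"y":-0.038}
    - {"x":-0.038,"y":-0.038}
    - {"x":-0.038,"y":-0.038}
    - {"x":-0.038,"y":-0.038}
    - {"x":-0.038,"y":-0.038}
    - {"x":-0.038,"y":-0.038}
    - {"x":-0.038,"y":-0.038}
    - {"x":-0.038,"y":-0.038}
    - {"az":0.1}
    - {"az":0.1}
    - {}
  jaw: 1

```text
invalid input at $.commands[0]: expected keys x, y, z, ax, ay, az
```

Run:
```python
from h import *
s=sense()
for k in("time_s","joints","tcp_pos","tcp_rot","ft_force","ft_torque","opening"):print(k,s[k])
```

```text
time_s 0.1
joints [-1.24682682  0.57644688  0.02483675  1.43781118 -0.01501339  1.12898191
 -0.05646534]
tcp_pos [0.26750677 0.61930142 0.23053393]
tcp_rot [ 2.02440569e-01  9.79294277e-01 -7.21596508e-04 -1.20276425e-04]
ft_force [ 0.08521861 -0.03507569 -0.42538814]
ft_torque [ 0.01818109 -0.01827079  0.00731851]
opening 0.08555094303403564
```

All six keys are needed in every row.

Request:
jog_arm:
  commands:
    - {"x":-0.038,"y":-0.038,"z":0,"ax":0,"ay":0,"az":0}
    - {"x":-0.038,"y":-0.038,"z":0,"ax":0,"ay":0,"az":0}
    - {"x":-0.038,"y":-0.038,"z":0,"ax":0,"ay":0,"az":0}
    - {"x":-0.038,"y":-0.038,"z":0,"ax":0,"ay":0,"az":0}
    - {"x":-0.038,"y":-0.038,"z":0,"ax":0,"ay":0,"az":0}
    - {"x":-0.038,"y":-0.038,"z":0,"ax":0,"ay":0,"az":0}
    - {"x":-0.038,"y":-0.038,"z":0,"ax":0,"ay":0,"az":0}
    - {"x":-0.038,"y":-0.038,"z":0,"ax":0,"ay":0,"az":0}
    - {"x":-0.038,"y":-0.038,"z":0,"ax":0,"ay":0,"az":0}
    - {"x":-0.038,"y":-0.038,"z":0,"ax":0,"ay":0,"az":0}
    - {"x":-0.038,"y":-0.038,"z":0,"ax":0,"ay":0,"az":0}
    - {"x":-0.038,"y":-0.038,"z":0,"ax":0,"ay":0,"az":0}
    - {"x":0,"y":0,"z":0,"ax":0,"ay":0,"az":0}
    - {"x":0,"y":0,"z":0,"ax":0,"ay":0,"az":0}
  jaw: 1

```text
time_s: 1.85
tcp_pos: [0.5051, 0.0206, 0.231]
tcp_rot: [0.203, 0.979, 0.0, -0.0]
ft_force: [0.2, 1.4, -0.6]
opening: 0.0855
grip_force: 0.0
```

```bash
cat > st.py <<'E'
from h import *
np.set_printoptions(precision=4,suppress=True)
from scipy.spatial.transform import Rotation as Ro
s=sense()
for k in("time_s","joints","tcp_pos","ft_force","ft_torque","opening","grip_force"):print(k,s[k])
R=Ro.from_quat(s["tcp_rot"]).as_matrix(); print("yaw of y",np.arctan2(R[1,1],R[0,1]),"z",R[:,2])
t=np.array([.5047,.0207,.147]); print("to hub, tool axes",R.T@(t-s["tcp_pos"]))
E
python3 st.py
```

```text
time_s 1.85
joints [-0.2599  0.3299  0.172   1.881  -0.0694  0.9372  1.1068]
tcp_pos [0.5051 0.0206 0.231 ]
ft_force [ 0.1529  1.3516 -0.641 ]
ft_torque [ 0.0144  0.0019 -0.0098]
opening 0.08554042310879872
grip_force 0.0
yaw of y 1.1626403693972704 z [-0.0009  0.0004 -1.    ]
to hub, tool axes [ 0.0003 -0.      0.084 ]
```

Anticlockwise (az negative) raises joint 7, so I'll wind back clockwise by 3.6 rad first. That leaves enough range to do the whole opening in one grip.

Request:
jog_arm:
  commands:
    - {"x":0,"y":0,"z":0,"ax":0,"ay":0,"az":0.18}
    - {"x":0,"y":0,"z":0,"ax":0,"ay":0,"az":0.18}
    - {"x":0,"y":0,"z":0,"ax":0,"ay":0,"az":0.18}
    - {"x":0,"y":0,"z":0,"ax":0,"ay":0,"az":0.18}
    - {"x":0,"y":0,"z":0,"ax":0,"ay":0,"az":0.18}
    - {"x":0,"y":0,"z":0,"ax":0,"ay":0,"az":0.18}
    - {"x":0,"y":0,"z":0,"ax":0,"ay":0,"az":0.18}
    - {"x":0,"y":0,"z":0,"ax":0,"ay":0,"az":0.18}
    - {"x":0,"y":0,"z":0,"ax":0,"ay":0,"az":0.18}
    - {"x":0,"y":0,"z":0,"ax":0,"ay":0,"az":0.18}
    - {"x":0,"y":0,"z":0,"ax":0,"ay":0,"az":0.18}
    - {"x":0,"y":0,"z":0,"ax":0,"ay":0,"az":0.18}
    - {"x":0,"y":0,"z":0,"ax":0,"ay":0,"az":0.18}
    - {"x":0,"y":0,"z":0,"ax":0,"ay":0,"az":0.18}
    - {"x":0,"y":0,"z":0,"ax":0,"ay":0,"az":0.18}
    - {"x":0,"y":0,"z":0,"ax":0,"ay":0,"az":0.18}
    - {"x":0,"y":0,"z":0,"ax":0,"ay":0,"az":0.18}
    - {"x":0,"y":0,"z":0,"ax":0,"ay":0,"az":0.18}
    - {"x":0,"y":0,"z":0,"ax":0,"ay":0,"az":0.18}
    - {"x":0,"y":0,"z":0,"ax":0,"ay":0,"az":0.18}

```text
time_s: 4.35
tcp_pos: [0.505, 0.0223, 0.231]
tcp_rot: [0.907, -0.421, -0.001, -0.0]
ft_force: [0.1, 0.2, 0.1]
opening: 0.0857
grip_force: 0.0
```

Request:
jog_arm:
  commands:
    - {"x":0,"y":0,"z":0.02,"ax":0,"ay":0,"az":0}
    - {"x":0,"y":0,"z":0.02,"ax":0,"ay":0,"az":0}
    - {"x":0,"y":0,"z":0,"ax":0,"ay":0,"az":0}
    - {"x":0,"y":0,"z":0,"ax":0,"ay":0,"az":0}

```text
time_s: 4.85
tcp_pos: [0.5056, 0.0209, 0.1918]
tcp_rot: [0.908, -0.419, 0.0, -0.0]
ft_force: [-0.3, -0.1, 0.1]
opening: 0.0852
grip_force: 0.0
```

```bash
python3 st.py
python3 - <<'E'
from h import *
o=[]
for n,(u,v) in(("top",(305,250)),("side",(293,210))):
    im,d=snapshot(n); o.append(cv2.resize(im[v-45:v+45,u-45:u+45,::-1],(400,400),interpolation=cv2.INTER_CUBIC))
cv2.imwrite("pics/b2.png",np.hstack(o))
E
```

```text
time_s 4.85
joints [-0.8173  0.6086  1.1113  1.9528 -0.6557  0.999  -1.8308]
tcp_pos [0.5056 0.0209 0.1918]
ft_force [-0.3056 -0.0948  0.1228]
ft_torque [ 0.0081  0.0407 -0.0061]
opening 0.08515145802786418
grip_force 0.0
yaw of y -2.4358502005363327 z [ 0.0002  0.0004 -1.    ]
to hub, tool axes [-0.0004  0.0008  0.0448]
```

View pics/b2.png

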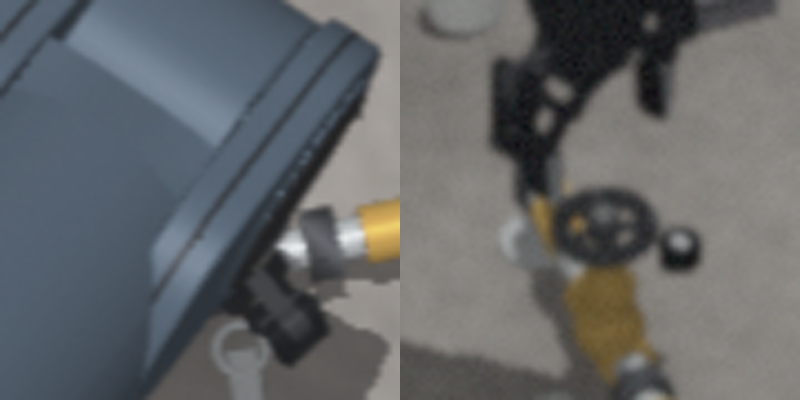

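The gripper is straddling the wheel from above, and the side view shows the fingers clear of it. I'll descend so the pads sit at rim height.

Request:
jog_arm:
  commands:
    - {"x":0,"y":0.0005,"z":0.012,"ax":0,"ay":0,"az":0}
    - {"x":0,"y":0,"z":0.012,"ax":0,"ay":0,"az":0}
    - {"x":0,"y":0,"z":0.012,"ax":0,"ay":0,"az":0}
    - {"x":0,"y":0,"z":0.012,"ax":0,"ay":0,"az":0}
    - {"x":0,"y":0,"z":0.012,"ax":0,"ay":0,"az":0}
    - {"x":0,"y":0,"z":0.011,"ax":0,"ay":0,"az":0}
    - {"x":0,"y":0,"z":0,"ax":0,"ay":0,"az":0}
    - {"x":0,"y":0,"z":0,"ax":0,"ay":0,"az":0}

```text
time_s: 5.95
tcp_pos: [0.5052, 0.0197, 0.1205]
tcp_rot: [0.908, -0.42, 0.0, -0.0]
ft_force: [0.4, 0.1, -0.9]
opening: 0.0853
grip_force: 0.0
```

```bash
python3 st.py
python3 - <<'E'
from h import *
im,d=snapshot("side"); u,v=293,210
cv2.imwrite("pics/b3.png",cv2.resize(im[v-45:v+45,u-45:u+45,::-1],(600,600),interpolation=cv2.INTER_CUBIC))
E
```

```text
time_s 5.95
joints [-0.7382  0.6848  0.9947  2.0369 -0.7793  0.8551 -1.7276]
tcp_pos [0.5052 0.0197 0.1205]
ft_force [ 0.4456  0.115  -0.8806]
ft_torque [ 0.0175  0.0042 -0.0045]
opening 0.08526989353982671
grip_force 0.0
yaw of y -2.4371837090313444 z [ 0.0003 -0.0001 -1.    ]
to hub, tool axes [-0.0011 -0.0002 -0.0265]
```

View pics/b3.png

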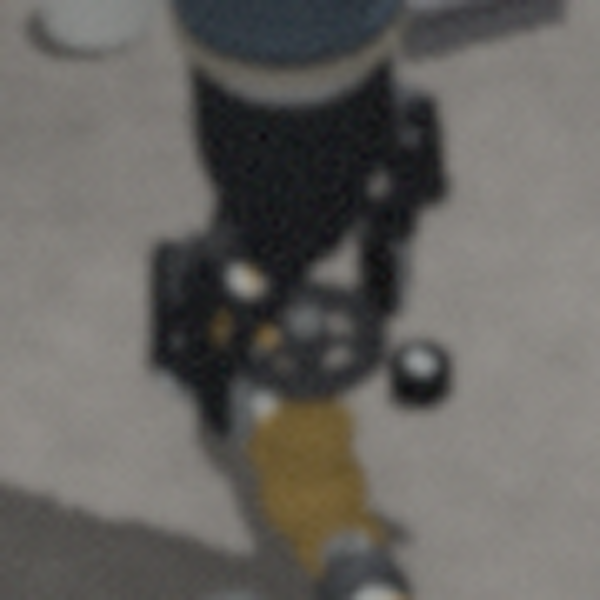

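The fingers straddle the rim, one on each side. Closing now.

Request:
jog_arm:
  commands:
    - {"x":-0.001,"y":0,"z":0,"ax":0,"ay":0,"az":0}
    - {"x":0,"y":0,"z":0,"ax":0,"ay":0,"az":0}
    - {"x":0,"y":0,"z":0,"ax":0,"ay":0,"az":0}
    - {"x":0,"y":0,"z":0,"ax":0,"ay":0,"az":0}
  jaw: 0.82

```text
time_s: 6.5
tcp_pos: [0.5045, 0.0206, 0.1203]
tcp_rot: [0.908, -0.42, 0.0, -0.0]
ft_force: [-0.1, 0.1, -0.7]
opening: 0.0697
grip_force: 0.0
```

Request:
jog_arm:
  commands:
    - {"x":0,"y":0,"z":0,"ax":0,"ay":0,"az":0}
    - {"x":0,"y":0,"z":0,"ax":0,"ay":0,"az":0}
    - {"x":0,"y":0,"z":0,"ax":0,"ay":0,"az":0}
    - {"x":0,"y":0,"z":0,"ax":0,"ay":0,"az":0}
  jaw: 0

```text
time_s: 7.0
tcp_pos: [0.5061, 0.0217, 0.1212]
tcp_rot: [0.908, -0.419, 0.001, -0.001]
ft_force: [2.0, 5.1, 7.8]
opening: 0.0634
grip_force: 63.3
```

```bash
python3 st.py
```

```text
time_s 7.0
joints [-0.7411  0.6832  0.9945  2.0364 -0.7812  0.8548 -1.7284]
tcp_pos [0.5061 0.0217 0.1212]
ft_force [2.0419 5.1402 7.7644]
ft_torque [ 1.2257 -0.6259  0.0128]
opening 0.06338181663696119
grip_force 63.26381102000596
yaw of y -2.43597957082004 z [ 0.003   0.0018 -1.    ]
to hub, tool axes [-0.0001  0.0016 -0.0258]
```

The grip holds, with about 8 N pressing down and 5 N sideways. I'll relieve both.

Request:
jog_arm:
  commands:
    - {"x":-0.0005,"y":-0.0012,"z":-0.0012,"ax":0,"ay":0,"az":0}
    - {"x":0,"y":0,"z":0,"ax":0,"ay":0,"az":0}
    - {"x":0,"y":0,"z":0,"ax":0,"ay":0,"az":0}

```text
time_s: 7.38
tcp_pos: [0.506, 0.0218, 0.1218]
tcp_rot: [0.908, -0.42, 0.001, -0.0]
ft_force: [5.8, 1.0, 0.7]
opening: 0.0633
grip_force: 66.3
```

```bash
python3 st.py
```

```text
time_s 7.375
joints [-0.7436  0.6839  0.9971  2.0349 -0.7783  0.857  -1.7325]
tcp_pos [0.506  0.0218 0.1218]
ft_force [5.8178 0.9612 0.7222]
ft_torque [ 0.4733 -1.3257 -0.0262]
opening 0.0632920203860626
grip_force 66.30276506235532
yaw of y -2.4368494045450966 z [ 0.0018 -0.0002 -1.    ]
to hub, tool axes [ 0.      0.0017 -0.0253]
```

Vertical load is now near zero. Start turning, riding up 0.24 mm per 0.1 rad.

Request:
jog_arm:
  commands:
    - {"x":0.0006,"y":-0.0007,"z":-0.0001,"ax":0,"ay":0,"az":-0.08}
    - {"x":0,"y":0,"z":-0.00024,"ax":0,"ay":0,"az":-0.1}
    - {"x":0,"y":0,"z":-0.00024,"ax":0,"ay":0,"az":-0.1}
    - {"x":0,"y":0,"z":-0.00024,"ax":0,"ay":0,"az":-0.1}
    - {"x":0,"y":0,"z":-0.00024,"ax":0,"ay":0,"az":-0.1}

```text
time_s: 8.0
tcp_pos: [0.5061, 0.022, 0.1227]
tcp_rot: [0.982, -0.19, 0.0, -0.0]
ft_force: [3.8, 1.6, 2.1]
opening: 0.0632
grip_force: 66.5
```

```bash
python3 st.py
```

```text
time_s 8.0
joints [-0.6803  0.621   0.8596  2.0306 -0.6674  0.7936 -1.373 ]
tcp_pos [0.5061 0.022  0.1227]
ft_force [3.7694 1.6164 2.106 ]
ft_torque [ 0.5862 -0.6564 -0.2484]
opening 0.06316634082610388
grip_force 66.53049526010363
yaw of y -1.954052253781921 z [ 0.0003  0.0005 -1.    ]
to hub, tool axes [-0.0008  0.0017 -0.0243]
```

Request:
jog_arm:
  commands:
    - {"x":0,"y":0,"z":-0.0005,"ax":0,"ay":0,"az":-0.12}
    - {"x":0,"y":0,"z":-0.00034,"ax":0,"ay":0,"az":-0.12}
    - {"x":0,"y":0,"z":-0.00029,"ax":0,"ay":0,"az":-0.12}
    - {"x":0,"y":0,"z":-0.00029,"ax":0,"ay":0,"az":-0.12}
    - {"x":0,"y":0,"z":-0.00029,"ax":0,"ay":0,"az":-0.12}
    - {"x":0,"y":0,"z":-0.00029,"ax":0,"ay":0,"az":-0.12}
    - {"x":0,"y":0,"z":-0.00029,"ax":0,"ay":0,"az":-0.12}
    - {"x":0,"y":0,"z":-0.00029,"ax":0,"ay":0,"az":-0.12}

```text
time_s: 9.0
tcp_pos: [0.5061, 0.0224, 0.1251]
tcp_rot: [0.959, 0.285, 0.0, -0.0]
ft_force: [3.8, 2.7, 1.3]
opening: 0.063
grip_force: 66.3
```

```bash
python3 st.py
```

```text
time_s 9.0
joints [-0.522   0.5278  0.5753  2.0231 -0.4343  0.7112 -0.6664]
tcp_pos [0.5061 0.0224 0.1251]
ft_force [3.7587 2.6871 1.341 ]
ft_torque [ 0.8768 -0.4803 -0.1966]
opening 0.06303877196099333
grip_force 66.33104635126074
yaw of y -0.9928940241994805 z [ 0.0001  0.0006 -1.    ]
to hub, tool axes [-0.002   0.0006 -0.0219]
```

Request:
jog_arm:
  commands:
    - {"x":0,"y":0,"z":-0.0004,"ax":0,"ay":0,"az":-0.12}
    - {"x":0,"y":0,"z":-0.00032,"ax":0,"ay":0,"az":-0.12}
    - {"x":0,"y":0,"z":-0.00029,"ax":0,"ay":0,"az":-0.12}
    - {"x":0,"y":0,"z":-0.00029,"ax":0,"ay":0,"az":-0.12}
    - {"x":0,"y":0,"z":-0.00029,"ax":0,"ay":0,"az":-0.12}
    - {"x":0,"y":0,"z":-0.00029,"ax":0,"ay":0,"az":-0.12}
    - {"x":0,"y":0,"z":-0.00029,"ax":0,"ay":0,"az":-0.12}
    - {"x":0,"y":0,"z":-0.00029,"ax":0,"ay":0,"az":-0.12}
    - {"x":0,"y":0,"z":-0.00029,"ax":0,"ay":0,"az":-0.12}
    - {"x":0,"y":0,"z":-0.00029,"ax":0,"ay":0,"az":-0.12}

```text
time_s: 10.25
tcp_pos: [0.5056, 0.0226, 0.128]
tcp_rot: [0.63, 0.777, -0.0, -0.001]
ft_force: [1.8, 4.4, 0.4]
opening: 0.0634
grip_force: 66.4
```

```bash
python3 st.py
```

```text
time_s 10.25
joints [-0.2877  0.4673  0.2167  2.0126 -0.1562  0.6779  0.2361]
tcp_pos [0.5056 0.0226 0.128 ]
ft_force [1.7507 4.3903 0.4054]
ft_torque [ 0.8264 -0.0904 -0.1857]
opening 0.06336169424334029
grip_force 66.36326333986744
yaw of y 0.2076302356865194 z [-0.0008  0.0006 -1.    ]
to hub, tool axes [-0.0016 -0.0013 -0.019 ]
```

2.64 rad turned. Go to just under 3.0, then feel forward in 0.08 rad steps. From 0.2 N m, one such step into the seat adds at most 0.48 N m.

Request:
jog_arm:
  commands:
    - {"x":0,"y":0,"z":-0.00022,"ax":0,"ay":0,"az":-0.08}
    - {"x":0,"y":0,"z":-0.00019,"ax":0,"ay":0,"az":-0.08}
    - {"x":0,"y":0,"z":-0.00019,"ax":0,"ay":0,"az":-0.08}
    - {"x":0,"y":0,"z":-0.00019,"ax":0,"ay":0,"az":-0.08}

```text
time_s: 10.75
tcp_pos: [0.5055, 0.0225, 0.1287]
tcp_rot: [0.499, 0.867, -0.0, -0.001]
ft_force: [2.1, 3.9, 0.4]
opening: 0.0635
grip_force: 66.4
```

```bash
cat > q.py <<'E'
from h import *
from scipy.spatial.transform import Rotation as Ro
s=sense(); R=Ro.from_quat(s["tcp_rot"]).as_matrix()
a=np.arctan2(R[1,1],R[0,1])+2.4368
print("t %.2f turned %.3f tz %.3f fz %.2f z %.4f j7 %.2f"%(s["time_s"],a,s["ft_torque"][2],s["ft_force"][2],s["tcp_pos"][2],s["joints"][6]))
E
python3 q.py
```

```text
t 10.75 turned 2.963 tz -0.249 fz 0.43 z 0.1287 j7 0.48
```

Request:
jog_arm:
  commands:
    - {"x":0,"y":0,"z":-5e-05,"ax":0,"ay":0,"az":-0.02}
    - {"x":0,"y":0,"z":-5e-05,"ax":0,"ay":0,"az":-0.02}
    - {"x":0,"y":0,"z":-5e-05,"ax":0,"ay":0,"az":-0.02}
    - {"x":0,"y":0,"z":-5e-05,"ax":0,"ay":0,"az":-0.02}

```text
time_s: 11.25
tcp_pos: [0.5054, 0.0225, 0.1289]
tcp_rot: [0.465, 0.886, -0.0, -0.001]
ft_force: [1.3, 4.9, -0.0]
opening: 0.0628
grip_force: 66.4
```

```bash
python3 q.py
```

```text
t 11.25 turned 3.041 tz -0.210 fz -0.02 z 0.1289 j7 0.54
```

Request:
jog_arm:
  commands:
    - {"x":0,"y":0,"z":-5e-05,"ax":0,"ay":0,"az":-0.02}
    - {"x":0,"y":0,"z":-5e-05,"ax":0,"ay":0,"az":-0.02}
    - {"x":0,"y":0,"z":-5e-05,"ax":0,"ay":0,"az":-0.02}
    - {"x":0,"y":0,"z":-5e-05,"ax":0,"ay":0,"az":-0.02}

```text
time_s: 11.75
tcp_pos: [0.5054, 0.0225, 0.1291]
tcp_rot: [0.429, 0.903, -0.0, -0.001]
ft_force: [0.7, 5.2, -0.4]
opening: 0.0632
grip_force: 66.4
```

```bash
python3 q.py
```

```text
t 11.75 turned 3.121 tz -0.156 fz -0.43 z 0.1291 j7 0.61
```

Request:
jog_arm:
  commands:
    - {"x":0,"y":0,"z":-5e-05,"ax":0,"ay":0,"az":-0.02}
    - {"x":0,"y":0,"z":-5e-05,"ax":0,"ay":0,"az":-0.02}
    - {"x":0,"y":0,"z":-5e-05,"ax":0,"ay":0,"az":-0.02}
    - {"x":0,"y":0,"z":-5e-05,"ax":0,"ay":0,"az":-0.02}

```text
time_s: 12.25
tcp_pos: [0.5054, 0.0224, 0.1293]
tcp_rot: [0.392, 0.92, -0.0, -0.001]
ft_force: [1.4, 4.6, 1.1]
opening: 0.0632
grip_force: 66.4
```

```bash
python3 q.py
```

```text
t 12.25 turned 3.201 tz -0.201 fz 1.10 z 0.1293 j7 0.67
```

Request:
jog_arm:
  commands:
    - {"x":0,"y":0,"z":-5e-05,"ax":0,"ay":0,"az":-0.02}
    - {"x":0,"y":0,"z":-5e-05,"ax":0,"ay":0,"az":-0.02}
    - {"x":0,"y":0,"z":-5e-05,"ax":0,"ay":0,"az":-0.02}
    - {"x":0,"y":0,"z":-5e-05,"ax":0,"ay":0,"az":-0.02}

```text
time_s: 12.75
tcp_pos: [0.5053, 0.0224, 0.1295]
tcp_rot: [0.355, 0.935, -0.0, -0.001]
ft_force: [0.4, 5.2, 0.7]
opening: 0.0637
grip_force: 66.4
```

```bash
python3 q.py
```

```text
t 12.75 turned 3.281 tz -0.198 fz 0.65 z 0.1295 j7 0.73
```

Request:
jog_arm:
  commands:
    - {"x":0,"y":0,"z":-5e-05,"ax":0,"ay":0,"az":-0.02}
    - {"x":0,"y":0,"z":-5e-05,"ax":0,"ay":0,"az":-0.02}
    - {"x":0,"y":0,"z":-5e-05,"ax":0,"ay":0,"az":-0.02}
    - {"x":0,"y":0,"z":-5e-05,"ax":0,"ay":0,"az":-0.02}

```text
time_s: 13.25
tcp_pos: [0.5053, 0.0224, 0.1297]
tcp_rot: [0.318, 0.948, -0.0, -0.001]
ft_force: [1.6, 5.2, 0.1]
opening: 0.0634
grip_force: 66.4
```

```bash
python3 q.py
```

```text
t 13.25 turned 3.361 tz -0.195 fz 0.07 z 0.1297 j7 0.79
```

Request:
jog_arm:
  commands:
    - {"x":0,"y":0,"z":-5e-05,"ax":0,"ay":0,"az":-0.02}
    - {"x":0,"y":0,"z":-5e-05,"ax":0,"ay":0,"az":-0.02}
    - {"x":0,"y":0,"z":-5e-05,"ax":0,"ay":0,"az":-0.02}
    - {"x":0,"y":0,"z":-5e-05,"ax":0,"ay":0,"az":-0.02}

```text
time_s: 13.75
tcp_pos: [0.5053, 0.0224, 0.1299]
tcp_rot: [0.279, 0.96, -0.0, -0.001]
ft_force: [0.9, 4.0, 0.2]
opening: 0.0631
grip_force: 66.4
```

```bash
python3 q.py
```

```text
t 13.75 turned 3.441 tz -0.101 fz 0.18 z 0.1299 j7 0.86
```

Request:
jog_arm:
  commands:
    - {"x":0,"y":0,"z":-5e-05,"ax":0,"ay":0,"az":-0.02}
    - {"x":0,"y":0,"z":-5e-05,"ax":0,"ay":0,"az":-0.02}
    - {"x":0,"y":0,"z":-5e-05,"ax":0,"ay":0,"az":-0.02}
    - {"x":0,"y":0,"z":-5e-05,"ax":0,"ay":0,"az":-0.02}

```text
time_s: 14.25
tcp_pos: [0.5053, 0.0223, 0.1301]
tcp_rot: [0.241, 0.971, -0.0, -0.001]
ft_force: [1.1, 5.8, 0.7]
opening: 0.0633
grip_force: 66.4
```

```bash
python3 q.py
```

```text
t 14.25 turned 3.521 tz -0.224 fz 0.75 z 0.1301 j7 0.92
```

Request:
jog_arm:
  commands:
    - {"x":0,"y":0,"z":-5e-05,"ax":0,"ay":0,"az":-0.02}
    - {"x":0,"y":0,"z":-5e-05,"ax":0,"ay":0,"az":-0.02}
    - {"x":0,"y":0,"z":-5e-05,"ax":0,"ay":0,"az":-0.02}
    - {"x":0,"y":0,"z":-5e-05,"ax":0,"ay":0,"az":-0.02}

```text
time_s: 14.75
tcp_pos: [0.5053, 0.0223, 0.1303]
tcp_rot: [0.202, 0.979, -0.0, -0.001]
ft_force: [0.4, 4.5, -0.6]
opening: 0.0634
grip_force: 66.4
```

```bash
python3 q.py
```

```text
t 14.75 turned 3.601 tz -0.216 fz -0.58 z 0.1303 j7 0.98
```

Request:
jog_arm:
  commands:
    - {"x":0,"y":0,"z":-5e-05,"ax":0,"ay":0,"az":-0.02}
    - {"x":0,"y":0,"z":-5e-05,"ax":0,"ay":0,"az":-0.02}
    - {"x":0,"y":0,"z":-5e-05,"ax":0,"ay":0,"az":-0.02}
    - {"x":0,"y":0,"z":-5e-05,"ax":0,"ay":0,"az":-0.02}

```text
time_s: 15.25
tcp_pos: [0.5053, 0.0222, 0.1305]
tcp_rot: [0.162, 0.987, 0.0, -0.001]
ft_force: [0.6, 5.1, -0.8]
opening: 0.0632
grip_force: 66.4
```

```bash
python3 q.py
```

```text
t 15.25 turned 3.681 tz -0.211 fz -0.82 z 0.1305 j7 1.05
```

Request:
jog_arm:
  commands:
    - {"x":0,"y":0,"z":-5e-05,"ax":0,"ay":0,"az":-0.02}
    - {"x":0,"y":0,"z":-5e-05,"ax":0,"ay":0,"az":-0.02}
    - {"x":0,"y":0,"z":-5e-05,"ax":0,"ay":0,"az":-0.02}
    - {"x":0,"y":0,"z":-5e-05,"ax":0,"ay":0,"az":-0.02}

```text
time_s: 15.75
tcp_pos: [0.5053, 0.0222, 0.1307]
tcp_rot: [0.123, 0.992, 0.0, -0.001]
ft_force: [-0.4, 5.1, 0.3]
opening: 0.0634
grip_force: 66.4
```

```bash
python3 q.py
```

```text
t 15.75 turned 3.761 tz -0.199 fz 0.27 z 0.1307 j7 1.11
```

Request:
jog_arm:
  commands:
    - {"x":0,"y":0,"z":-5e-05,"ax":0,"ay":0,"az":-0.02}
    - {"x":0,"y":0,"z":-5e-05,"ax":0,"ay":0,"az":-0.02}
    - {"x":0,"y":0,"z":-5e-05,"ax":0,"ay":0,"az":-0.02}
    - {"x":0,"y":0,"z":-5e-05,"ax":0,"ay":0,"az":-0.02}

```text
time_s: 16.25
tcp_pos: [0.5053, 0.0222, 0.1309]
tcp_rot: [0.083, 0.997, 0.0, -0.001]
ft_force: [-0.2, 4.5, -0.5]
opening: 0.063
grip_force: 66.4
```

```bash
python3 q.py
```

```text
t 16.25 turned 3.841 tz -0.196 fz -0.46 z 0.1309 j7 1.17
```

Request:
jog_arm:
  commands:
    - {"x":0,"y":0,"z":-5e-05,"ax":0,"ay":0,"az":-0.02}
    - {"x":0,"y":0,"z":-5e-05,"ax":0,"ay":0,"az":-0.02}
    - {"x":0,"y":0,"z":-5e-05,"ax":0,"ay":0,"az":-0.02}
    - {"x":0,"y":0,"z":-5e-05,"ax":0,"ay":0,"az":-0.02}

```text
time_s: 16.75
tcp_pos: [0.5053, 0.0221, 0.131]
tcp_rot: [0.043, 0.999, 0.0, -0.001]
ft_force: [-0.9, 4.9, -0.4]
opening: 0.0633
grip_force: 66.4
```

```bash
python3 q.py
```

```text
t 16.75 turned 3.921 tz -0.198 fz -0.39 z 0.1310 j7 1.24
```

Request:
jog_arm:
  commands:
    - {"x":0,"y":0,"z":-5e-05,"ax":0,"ay":0,"az":-0.02}
    - {"x":0,"y":0,"z":-5e-05,"ax":0,"ay":0,"az":-0.02}
    - {"x":0,"y":0,"z":-5e-05,"ax":0,"ay":0,"az":-0.02}
    - {"x":0,"y":0,"z":-5e-05,"ax":0,"ay":0,"az":-0.02}

```text
time_s: 17.25
tcp_pos: [0.5053, 0.0221, 0.1313]
tcp_rot: [0.003, 1.0, 0.0, -0.001]
ft_force: [0.7, 4.7, -0.1]
opening: 0.0634
grip_force: 66.4
```

```bash
python3 q.py
```

```text
t 17.25 turned 4.001 tz -0.222 fz -0.09 z 0.1313 j7 1.30
```

Request:
jog_arm:
  commands:
    - {"x":0,"y":0,"z":-5e-05,"ax":0,"ay":0,"az":-0.02}
    - {"x":0,"y":0,"z":-5e-05,"ax":0,"ay":0,"az":-0.02}
    - {"x":0,"y":0,"z":-5e-05,"ax":0,"ay":0,"az":-0.02}
    - {"x":0,"y":0,"z":-5e-05,"ax":0,"ay":0,"az":-0.02}

```text
time_s: 17.75
tcp_pos: [0.5053, 0.0221, 0.1315]
tcp_rot: [-0.037, 0.999, 0.0, -0.001]
ft_force: [-0.4, 4.7, -0.2]
opening: 0.0635
grip_force: 66.4
```

```bash
python3 q.py
```

```text
t 17.75 turned 4.081 tz -0.140 fz -0.17 z 0.1315 j7 1.36
```

Request:
jog_arm:
  commands:
    - {"x":0,"y":0,"z":-5e-05,"ax":0,"ay":0,"az":-0.02}
    - {"x":0,"y":0,"z":-5e-05,"ax":0,"ay":0,"az":-0.02}
    - {"x":0,"y":0,"z":-5e-05,"ax":0,"ay":0,"az":-0.02}
    - {"x":0,"y":0,"z":-5e-05,"ax":0,"ay":0,"az":-0.02}

```text
time_s: 18.25
tcp_pos: [0.5053, 0.022, 0.1317]
tcp_rot: [-0.077, 0.997, 0.0, -0.001]
ft_force: [-0.3, 4.9, -0.8]
opening: 0.0632
grip_force: 66.4
```

```bash
python3 q.py
```

```text
t 18.25 turned 4.161 tz -0.192 fz -0.75 z 0.1317 j7 1.43
```

Request:
jog_arm:
  commands:
    - {"x":0,"y":0,"z":-5e-05,"ax":0,"ay":0,"az":-0.02}
    - {"x":0,"y":0,"z":-5e-05,"ax":0,"ay":0,"az":-0.02}
    - {"x":0,"y":0,"z":-5e-05,"ax":0,"ay":0,"az":-0.02}
    - {"x":0,"y":0,"z":-5e-05,"ax":0,"ay":0,"az":-0.02}

```text
time_s: 18.75
tcp_pos: [0.5053, 0.022, 0.1318]
tcp_rot: [-0.117, 0.993, 0.0, -0.001]
ft_force: [-0.6, 5.3, -2.1]
opening: 0.0634
grip_force: 66.4
```

```bash
python3 q.py
```

```text
t 18.75 turned 4.241 tz -0.214 fz -2.07 z 0.1318 j7 1.49
```

Request:
jog_arm:
  commands:
    - {"x":0,"y":0,"z":-3e-05,"ax":0,"ay":0,"az":-0.02}
    - {"x":0,"y":0,"z":-4e-05,"ax":0,"ay":0,"az":-0.02}
    - {"x":0,"y":0,"z":-4e-05,"ax":0,"ay":0,"az":-0.02}
    - {"x":0,"y":0,"z":-4e-05,"ax":0,"ay":0,"az":-0.02}

```text
time_s: 19.25
tcp_pos: [0.5053, 0.022, 0.1319]
tcp_rot: [-0.156, 0.988, 0.0, -0.001]
ft_force: [-0.9, 5.3, -3.0]
opening: 0.0633
grip_force: 66.3
```

```bash
python3 q.py
```

```text
t 19.25 turned 4.320 tz -0.716 fz -3.00 z 0.1319 j7 1.56
```

The back seat is felt: torque jumped to about 0.7 N m. I'll ease off a hair and hold.

Request:
jog_arm:
  commands:
    - {"x":0,"y":0,"z":0.0001,"ax":0,"ay":0,"az":0.004}
    - {"x":0,"y":0,"z":0,"ax":0,"ay":0,"az":0}

```text
time_s: 19.5
tcp_pos: [0.5053, 0.022, 0.1319]
tcp_rot: [-0.153, 0.988, 0.0, -0.001]
ft_force: [-1.0, 4.9, -0.7]
opening: 0.0632
grip_force: 66.3
```

```bash
python3 q.py
```

```text
t 19.50 turned 4.316 tz -0.640 fz -0.75 z 0.1319 j7 1.55
```

Request:
jog_arm:
  commands:
    - {"x":0,"y":0,"z":0,"ax":0,"ay":0,"az":0}
    - {"x":0,"y":0,"z":0,"ax":0,"ay":0,"az":0}

```text
time_s: 19.75
tcp_pos: [0.5053, 0.0219, 0.1319]
tcp_rot: [-0.153, 0.988, 0.0, -0.001]
ft_force: [-0.8, 6.0, -1.1]
opening: 0.0634
grip_force: 66.3
```

```bash
python3 q.py
```

```text
t 19.75 turned 4.316 tz -0.650 fz -1.07 z 0.1319 j7 1.55
```

Held firm at about 0.65 N m. Now back clockwise: 0.14 rad to unwind the twist, then a quarter turn sinking 3.75 mm.

Request:
jog_arm:
  commands:
    - {"x":0,"y":0,"z":0,"ax":0,"ay":0,"az":0.07}
    - {"x":0,"y":0,"z":0,"ax":0,"ay":0,"az":0.07}
    - {"x":0,"y":0,"z":0.00024,"ax":0,"ay":0,"az":0.1}
    - {"x":0,"y":0,"z":0.00024,"ax":0,"ay":0,"az":0.1}
    - {"x":0,"y":0,"z":0.00024,"ax":0,"ay":0,"az":0.1}
    - {"x":0,"y":0,"z":0.00024,"ax":0,"ay":0,"az":0.1}
    - {"x":0,"y":0,"z":0.00024,"ax":0,"ay":0,"az":0.1}

```text
time_s: 20.62
tcp_pos: [0.5053, 0.0222, 0.1307]
tcp_rot: [0.166, 0.986, -0.0, -0.001]
ft_force: [0.1, 5.8, -1.3]
opening: 0.063
grip_force: 66.3
```

```bash
python3 q.py
```

```text
t 20.62 turned 3.674 tz 0.163 fz -1.30 z 0.1307 j7 1.04
```

Request:
jog_arm:
  commands:
    - {"x":0,"y":0,"z":0.00025,"ax":0,"ay":0,"az":0.1}
    - {"x":0,"y":0,"z":0.00024,"ax":0,"ay":0,"az":0.1}
    - {"x":0,"y":0,"z":0.00024,"ax":0,"ay":0,"az":0.1}
    - {"x":0,"y":0,"z":0.00024,"ax":0,"ay":0,"az":0.1}
    - {"x":0,"y":0,"z":0.00024,"ax":0,"ay":0,"az":0.1}
    - {"x":0,"y":0,"z":0.00024,"ax":0,"ay":0,"az":0.1}
    - {"x":0,"y":0,"z":0.00024,"ax":0,"ay":0,"az":0.1}
    - {"x":0,"y":0,"z":0.00024,"ax":0,"ay":0,"az":0.1}
    - {"x":0,"y":0,"z":0.00024,"ax":0,"ay":0,"az":0.1}
    - {"x":0,"y":0,"z":0.00024,"ax":0,"ay":0,"az":0.1}
    - {"x":0,"y":0,"z":0.00017,"ax":0,"ay":0,"az":0.07}
    - {"x":0,"y":0,"z":0,"ax":0,"ay":0,"az":0}
    - {"x":0,"y":0,"z":0,"ax":0,"ay":0,"az":0}

```text
time_s: 22.25
tcp_pos: [0.5056, 0.0225, 0.1282]
tcp_rot: [0.644, 0.765, -0.0, -0.0]
ft_force: [1.4, 6.9, -1.6]
opening: 0.0635
grip_force: 66.3
```

```bash
python3 q.py
```

```text
t 22.25 turned 2.608 tz 0.165 fz -1.63 z 0.1282 j7 0.21
```

Exactly a quarter turn back from the seat. Release, then lift.

Request:
jog_arm:
  commands:
    - {"x":0,"y":0,"z":0,"ax":0,"ay":0,"az":0}
    - {"x":0,"y":0,"z":0,"ax":0,"ay":0,"az":0}
    - {"x":0,"y":0,"z":0,"ax":0,"ay":0,"az":0}
    - {"x":0,"y":0,"z":0,"ax":0,"ay":0,"az":0}
    - {"x":0,"y":0,"z":0,"ax":0,"ay":0,"az":0}
    - {"x":0,"y":0,"z":0,"ax":0,"ay":0,"az":0}
  jaw: 1

```text
time_s: 23.0
tcp_pos: [0.5059, 0.0218, 0.1284]
tcp_rot: [0.645, 0.764, -0.0, 0.0]
ft_force: [0.5, -0.3, 0.0]
opening: 0.0855
grip_force: 0.0
```

```bash
python3 st.py
```

```text
time_s 23.0
joints [-0.2939  0.4675  0.2273  2.0123 -0.1624  0.6787  0.2055]
tcp_pos [0.5059 0.0218 0.1284]
ft_force [ 0.483  -0.3331  0.0268]
ft_torque [ 0.0112 -0.0145  0.0155]
opening 0.08553423670525094
grip_force 0.0
yaw of y 0.16898701529833712 z [ 0. -0. -1.]
to hub, tool axes [-0.0008 -0.0014 -0.0186]
```

Request:
jog_arm:
  commands:
    - {"x":0,"y":0,"z":-0.01,"ax":0,"ay":0,"az":0}
    - {"x":0,"y":0,"z":-0.015,"ax":0,"ay":0,"az":0}
    - {"x":0,"y":0,"z":-0.02,"ax":0,"ay":0,"az":0}
    - {"x":0,"y":0,"z":-0.02,"ax":0,"ay":0,"az":0}
    - {"x":0,"y":0,"z":-0.02,"ax":0,"ay":0,"az":0}
    - {"x":0,"y":0,"z":-0.015,"ax":0,"ay":0,"az":0}
    - {"x":0,"y":0,"z":0,"ax":0,"ay":0,"az":0}
    - {"x":0,"y":0,"z":0,"ax":0,"ay":0,"az":0}
    - {"x":0,"y":0,"z":0,"ax":0,"ay":0,"az":0}

```text
time_s: 24.12
tcp_pos: [0.5056, 0.0218, 0.2279]
tcp_rot: [0.645, 0.764, -0.0, -0.0]
ft_force: [-0.3, -0.1, -0.9]
opening: 0.0856
grip_force: 0.0
```

```bash
python3 -c "
from bench import *
print(sense()['tcp_pos'],sense()['ft_force']); print(job_done())"
```

```text
[0.50556141 0.02176842 0.227858  ] [-0.26456915 -0.14666512 -0.881494  ]
the job is handed in; nothing more can be done
None
```

I opened the valve onto its back seat (held at about 0.65 N m), eased it back a quarter turn, let go, lifted the hand clear and handed the job in at about 24 s; the hand-in returned no verdict.

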